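# Load the washer hopper and start it with the two-stage key

## Task

Pick up the scoop tray by its cross bar, tip its four plastic sleeves into the hopper, and set the empty tray back down upright on clear bench. Only then half-press the round key on the control box to its first click (not beyond: it would latch for good), keep it there for about a second while the machine checks its load, then press it all the way down so that it latches, and let go. Do not knock over or shove the tube rack, bottle or tip box.

Things in the scene. Friction and masses are not known exactly. Their poses are not given: they have to be found in the camera images.
- tray: Scoop tray of sheet aluminium 4 thick, 165 long (x) x 124 wide (y), 0.25 kg. Origin: centre of its underside; z up. Rear (-x) and side walls 45 high; the front (+x) is open but for a ramp, 20 long, rising 3. At the start its front is roughly towards the robot and four sleeves lie on its floor, their tops 32 above its underside.
- tray_bar (a point): Centre of the tray's grey cross bar, 85 above the tray's underside, above its middle: 12 thick (tray x), 24 tall, 116 long (tray y), on 20 wide posts at both ends. Grip it with a finger before and behind it (closing along the tray's x). Axes as the tray's.
- tray_lip (a point): Middle of the tray's open front edge, 82.5 ahead of its origin and 7 above its underside. The sleeves stay put while the tray is carried level, begin to slide out over this edge when the front is dipped some 25 to 35 degrees, and are all out at 50 to 60.
- hopper: Fixed feed hopper: white square housing, 190 x 190 outside, 150 high, open on top, walls 8 thick, with a steel rim and steel slopes inside that lead down to a floor 40 above the bench. Origin: centre of its underside on the bench; z up, x and y square to its walls. The mouth is 174 x 174 and can be filled from any side.
- control_box: Fixed grey control box, 100 x 100 x 50 high, origin at the centre of its underside, with the round black key in the middle of its top.
- key_top (a point): Centre of the top of the key's cap, a black disc of 48 diameter, 14 thick, its top 92 above the bench when untouched. Pressed straight down it moves in two stages, 8 to the first click and 7 more, 15 in all, to a dead stop.
- key_cap (a joint): Travel of the key's first stage in m: 0 untouched, 0.008 at the first click, which feels like a hard stop. Soft spring, 1 N at first to 4 N at the click; springs back when released, latched or not.
- key_stem (a joint): Travel of the key's second stage in m: 0 not latched, 0.007 fully down. It gives only to more than about 13 N, moves against that steady friction to a dead stop, and stays where it is left for good.
- tube_rack: Bystander: loose white rack, 60 (x) x 120 (y) with three capped tubes standing in a row along y, 117 high over all, 0.45 kg. Origin: centre of its underside.
- bottle: Bystander: loose amber bottle, 68 diameter, 190 high, 0.5 kg, standing. Origin: centre of its underside.
- tip_box: Bystander: loose closed pipette-tip box, 88 (x) x 123 (y) x 72 high, grey with white lid, 0.35 kg. Origin: centre of its underside.
- sleeve0_mid (a point): Middle of one of the four loose sleeves: white square plastic blocks with rounded edges, 64 long (x) x 28 x 28, bored ends, about 40 g.
- sleeve1_mid (a point): Middle of one of the four loose sleeves: white square plastic blocks with rounded edges, 64 long (x) x 28 x 28, bored ends, about 40 g.
- sleeve2_mid (a point): Middle of one of the four loose sleeves: white square plastic blocks with rounded edges, 64 long (x) x 28 x 28, bored ends, about 40 g.
- sleeve3_mid (a point): Middle of one of the four loose sleeves: white square plastic blocks with rounded edges, 64 long (x) x 28 x 28, bored ends, about 40 g.
Things that resemble listed ones, but are neither listed nor needed, are in the scene too. Several things have the shape of the control_box; the one meant has the colours described above. Leave any yellow look-alike of the tray alone.

How it is judged:
By the outcome, as a careful person would: the job done as asked, in the order asked, and still so for the second after the job is handed in, with the robot touching nothing.
It also fails if it takes over 72 s, if anything falls off the work surface, if the arm or the gripper's body presses on something with over 40 N, if the wrist force passes 120 N, or if a joint passes its speed limit or range.

## Robot

A 6-joint arm with a two-finger parallel gripper is mounted at the origin on the work surface. World frame = base frame: x ahead of the robot, y to its left, z up, the work surface at z = 0. Lengths are in m, angles in rad, forces in N, time in s.
With the tool pointing down it reaches from about 0.3 to 0.775 m from the base axis. Payload 14.6 kg.
Tool frame: the origin (TCP) lies between the finger pads; the fingertips stand 17 mm ahead of it and the grasp point (between the pads) lies 2 mm behind it (arm.tip_extent is the z of the fingertips in the tool frame, in m); z points along the fingers, y is the direction in which the jaws open and shut (so a half turn about z gives the same grasp; the last joint's range is limited). The gripper opens to 94 mm and grips with 3 to 60 N. Pads are 16 mm wide; open, the fingers measure 119 mm over their backs; the gripper's body (75 mm by 177 mm) begins 78 mm behind the grasp point.
Start: joints at [-1.323, 0.3, 1.521, -0, 1.321, -0.067], TCP at [0.17, -0.523, 0.188] pointing down, gripper open.
Joint ranges: [-3.03, 3.03], [-0.79, 2.21], [0.23, 2.52], [-1.04, 4.18], [0, 3.07], [-2.55, 2.55]. Speed limits (rad/s): [2.22, 2.22, 2.57, 3.14, 3.14, 3.14].

## Interface

Orientations are given as [roll, pitch, yaw] about the fixed x, y, z axes, in that order (R = Rz(yaw) Ry(pitch) Rx(roll)).
In Python, from workcell import arm, eyes gives the robot as it stands. The module is installed in compiled form; this text tells all that it offers. Calls block until the motion is done:
- arm.move_pose(position, orientation): joint-space move of the TCP to a pose.
- arm.move_linear(position, frame=None, v=0.15, guard=None): straight line of the TCP; frame=None keeps the orientation; v is the mean speed in m/s. With guard (N) it stops when the force on the tool has changed by that much, and returns True; else False.
- arm.move_j(angles): joint-space move.
- arm.command_gripper(opening, squeeze=None): opening from 0.0 (shut) to 1.0 (fully open); squeeze is the grip in N (None keeps the last); returns when the fingers have stopped.
- arm.pause(seconds).
- arm.ik(position, orientation): joint angles nearest the present ones, or None.
- arm.sense(): the state.
- eyes.read_camera(name): name is "side" or "top" or "wrist"; returns the picture (420x560x3 uint8, red, green, blue); there is no depth.
- eyes.camera_params(name): a dict with "camera_matrix" (3x3 intrinsics, pixels), "extrinsics" (4x4, takes a point from camera to world coordinates). Camera axes: x right, y down, z forward; pixel columns grow to the right and rows downward; lengths in m; the calibration is good to about 2 mm. A picture is of the moment at which its call begins: read the wrist's pose just before it. camera_params takes no time and is no camera call; for the wrist camera it gives the pose at the moment of the call.
A pose or a line that the arm cannot do raises arm.IKError and nothing moves.
- arm.job_done(): hands the job in, once; it reports no verdict.
The state is a dict: "clock": time; "qpos": joint angles; "joint_vel": joint speeds; "tau": joint torques, N m; "position": TCP position; "tcp_rot": TCP orientation; "wrist_force": force on the tool from outside, world axes, zero at the start; "ft_torque": the same for the moment, N m; "width": opening from 0.0 (shut) to 1.0 (fully open).
Only numpy, scipy, OpenCV 4.12 (cv2) and the standard library are available. Lean on these libraries where they do the work, as an engineer would, in place of code of your own. Each camera call takes 0.05 s, during which the arm holds its last target.

## Working session

There is one attempt and no reset: what is moved stays moved. The work goes in short steps, each a Python script; the robot and the scene stay as the last script left them, time stands still between calls to the robot, and variables do not carry over. Pictures are saved under pics/ and viewed, and the job is handed in when it is done.

```bash
mkdir -p pics; ls; python3 - <<'E'
from workcell import arm, eyes
import cv2
for n in ["side","top","wrist"]:
    im=eyes.read_camera(n); cv2.imwrite(f"pics/{n}0.png",im[:,:,::-1])
    p=eyes.camera_params(n); print(n,p["camera_matrix"].round(1).tolist(),p["extrinsics"].round(3).tolist())
s=arm.sense(); print(s["clock"],s["position"],s["tcp_rot"],s["width"],arm.tip_extent)
E
```

```text
pics
side [[516.0, 0.0, 279.4], [0.0, 516.0, 203.3], [0.0, 0.0, 1.0]] [[0.994, -0.046, 0.098, 0.395], [-0.108, -0.493, 0.863, -1.296], [0.008, -0.869, -0.496, 0.859], [0.0, 0.0, 0.0, 1.0]]
top [[484.3, 0.0, 285.5], [0.0, 484.3, 204.3], [0.0, 0.0, 1.0]] [[-0.023, -0.996, 0.082, 0.455], [-1.0, 0.023, 0.004, 0.069], [-0.006, -0.082, -0.997, 1.291], [0.0, 0.0, 0.0, 1.0]]
wrist [[362.4, 0.0, 278.7], [0.0, 362.4, 209.6], [0.0, 0.0, 1.0]] [[0.309, -0.926, -0.215, 0.233], [-0.951, -0.301, -0.069, -0.503], [-0.001, 0.226, -0.974, 0.385], [0.0, 0.0, 0.0, 1.0]]
0.15 [ 0.17022353 -0.52277698  0.18802918] [-3.14073093e+00 -2.09636267e-05  3.14765885e-01] 1.001866296538592 0.017
```

View pics/top0.png

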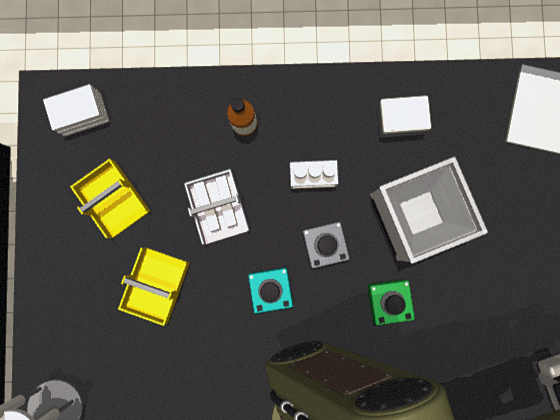

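View pics/side0.png

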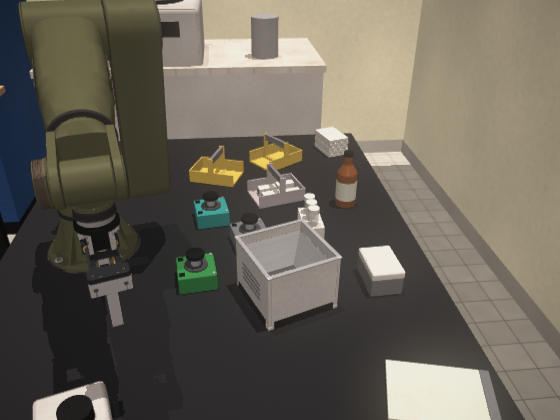

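View pics/wrist0.png

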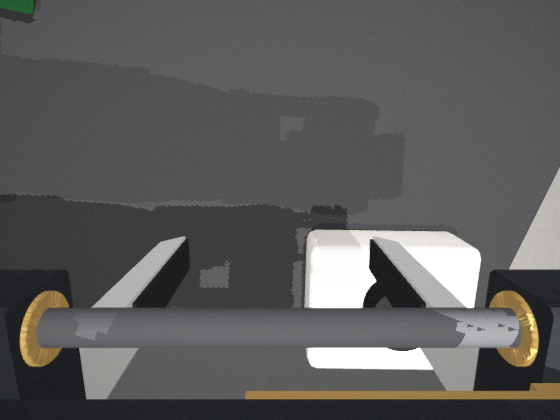

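The top view shows the silver tray with sleeves at (216,207); yellow look-alikes are at (110,198) and (153,287). The hopper is at (430,210), the bottle at (240,117), the rack at (314,174) and the tip box at (405,115). The grey-white stack at (77,110) is another look-alike.

There are four control-box shapes: teal (270,290), grey (326,245), green (391,303), and white beneath the gripper. Only the one at (326,245) is grey, so I'll confirm that one and the tray in an enlarged crop.

```bash
python3 - <<'E'
import cv2
im=cv2.imread("pics/top0.png")
c=im[150:275,170:360]; cv2.imwrite("pics/crop1.png",cv2.resize(c,None,fx=4.2,fy=4.2,interpolation=cv2.INTER_CUBIC))
c=im[145:275,360:500]; cv2.imwrite("pics/crop2.png",cv2.resize(c,None,fx=4,fy=4,interpolation=cv2.INTER_CUBIC))
E
```

```text
(no output)
```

View pics/crop1.png

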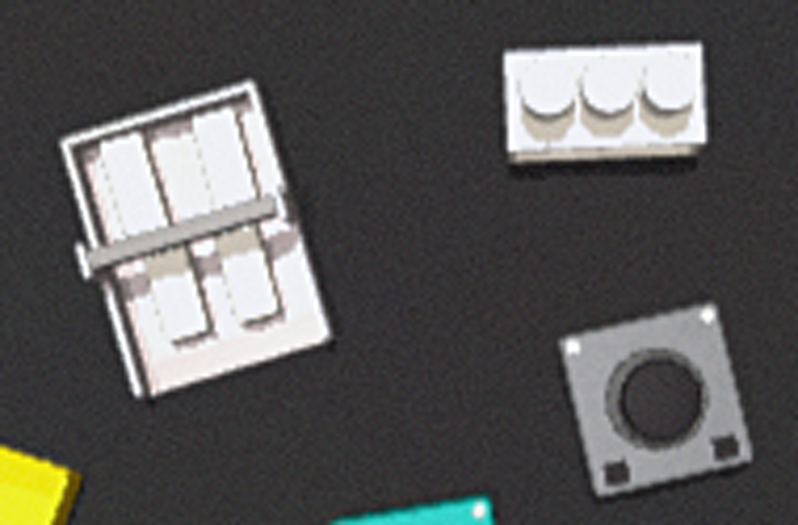

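View pics/crop2.png

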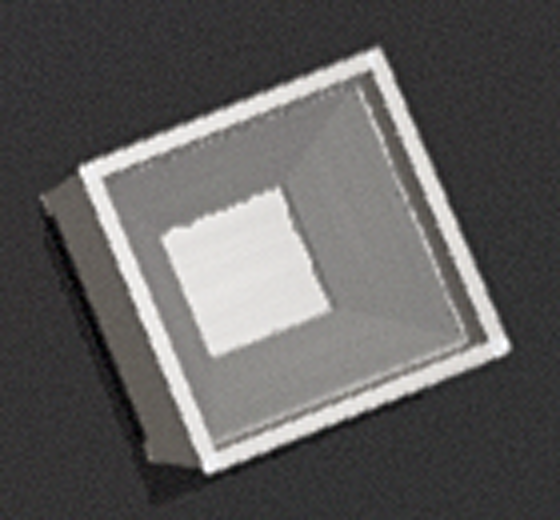

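Crop 1 confirms the silver tray, with its four white sleeves, grey bar and open front towards the robot. It also confirms the grey box with black key, cap centre near crop pixel (661,398). Crop 2 shows the hopper rim corners clearly.

```bash
cat > h.py <<'E'
import numpy as np, cv2
from workcell import arm, eyes
def back(name,uv,z,P=None):
    P=P or eyes.camera_params(name); K=P["camera_matrix"]; T=P["extrinsics"]
    uv=np.atleast_2d(uv).astype(float)
    d=np.linalg.inv(K)@np.c_[uv,np.ones(len(uv))].T
    d=T[:3,:3]@d; o=T[:3,3][:,None]
    return (o+d*((z-o[2])/d[2])).T[:, :3]
def proj(name,X,P=None):
    P=P or eyes.camera_params(name); K=P["camera_matrix"]; T=np.linalg.inv(P["extrinsics"])
    X=np.atleast_2d(X); c=K@(T[:3,:3]@X.T+T[:3,3:]); return (c[:2]/c[2]).T
def save(name,fn,scale=1):
    cv2.imwrite("pics/"+fn,cv2.resize(eyes.read_camera(name)[:,:,::-1],None,fx=scale,fy=scale))
E
python3 - <<'E'
from h import *
c1=lambda a:np.array(a)/4.2+[170,150]-.4
c2=lambda a:np.array(a)/4+[360,145]-.4
b=back("top",c1([(90,262),(275,207)]),.097); print("bar",b.round(4),b.mean(0))
d=b[0]-b[1];print("len",np.linalg.norm(d),"tray yaw via bar",np.arctan2(d[1],d[0])-np.pi/2)
t=back("top",c1([(60,140),(255,80)]),.045);print("rear",t.round(4),np.linalg.norm(t[0]-t[1]))
f=back("top",c1([(148,398),(332,340)]),.004);print("front",f.round(4))
print("tray ctr",(t.mean(0)+f.mean(0))/2)
h=back("top",c2([(80,170),(380,48),(508,350),(205,472)]),.15);print("hop",h.round(4),h.mean(0));
for i in range(4):
  e=h[(i+1)%4]-h[i];print(np.linalg.norm(e),np.degrees(np.arctan2(e[1],e[0])))
print("key",back("top",c1([(661,401)]),.092))
print("box",back("top",c1([(560,340),(714,302),(752,465),(600,497)]),.05).round(3))
for n,uv,z in [("bottle",(240,113),.19),("rack",(314,170),.117),("tip",(405,112),.072),("fakebox",(74,104),.09),("y1",(103,195),.097),("y2",(147,288),.097),("teal",(270,290),.09),("green",(394,304),.09)]:
  print(n,back("top",[uv],z).round(3))
E
```

```text
bar [[0.5391 0.3082 0.097 ]
 [0.5691 0.1987 0.097 ]] [0.554102   0.25341737 0.097     ]
len 0.11352399411392912 tray yaw via bar 0.26752759436068385
rear [[0.6187 0.3366 0.045 ]
 [0.6533 0.2156 0.045 ]] 0.12587327588043432
front [[0.4588 0.2907 0.004 ]
 [0.4927 0.1739 0.004 ]]
tray ctr [0.55587368 0.25419455 0.0245    ]
hop [[ 0.5841 -0.15    0.15  ]
 [ 0.6529 -0.331   0.15  ]
 [ 0.472  -0.3968  0.15  ]
 [ 0.4049 -0.2161  0.15  ]] [ 0.52850038 -0.27344672  0.15      ]
0.19362885205314953 -69.18241161660539
0.19251767908487927 -160.01390661221419
0.1927243382115075 110.38183137222825
0.1910409630719269 20.2526339532545
key [[ 0.44990922 -0.0259538   0.092     ]]
box [[ 0.488  0.031  0.05 ]
 [ 0.509 -0.063  0.05 ]
 [ 0.41  -0.083  0.05 ]
 [ 0.393  0.009  0.05 ]]
bottle [[0.76  0.174 0.19 ]]
rack [[0.634 0.002 0.117]]
tip [[ 0.785 -0.237  0.072]]
fakebox [[0.821 0.605 0.09 ]]
y1 [[0.586 0.527 0.097]]
y2 [[0.355 0.417 0.097]]
teal [[0.343 0.117 0.09 ]]
green [[ 0.303 -0.186  0.09 ]]
```

```bash
cat >> h.py <<'E'
from scipy.spatial.transform import Rotation as R
TY=np.radians(195.4)            # tray yaw at start
BAR=np.array([.5545,.2535]); HOP=np.array([.5285,-.2735]); KEY=np.array([.450,-.026])
REL=R.from_euler('z',TY).inv()*R.from_euler('xyz',[np.pi,0,np.radians(105.4)])
def tool(barpos,ty,th=0.):
    """TCP pose for bar centre at barpos, tray yaw ty, front dipped th"""
    Rt=R.from_euler('z',ty)*R.from_euler('y',th); Q=Rt*REL
    return np.array(barpos)+Q.apply([0,0,.002]), Q.as_euler('xyz')
def tilt(lip,ty,th):
    Rt=R.from_euler('z',ty)*R.from_euler('y',th)
    return tool(np.array(lip)-Rt.apply([.0825,0,-.078]),ty,th)
HY=np.radians(200)
def lip(back=.03,z=.175): return np.r_[HOP-back*np.array([np.cos(HY),np.sin(HY)]),z]
E
python3 - <<'E'
from h import *
print(tool([*BAR,.085],TY), arm.ik(*tool([*BAR,.085],TY)))
for ty in (200,185,170,215,110):
  print(ty,[ (lambda q:None if q is None else np.round(q,2).tolist())(arm.ik(*tilt(lip() if ty==200 else np.r_[HOP-.03*np.array([np.cos(np.radians(ty)),np.sin(np.radians(ty))]),.175],np.radians(ty),np.radians(t)))) for t in (0,20,40,60,65)])
E
```

```text
(array([0.5545, 0.2535, 0.083 ]), array([3.14159265, 0.        , 1.83957703])) [ 3.68733574e-01  5.30861042e-01  1.45119187e+00 -4.44089210e-16
  1.15953974e+00  9.99528692e-02]
200 [[-0.41, 0.57, 1.0, 0.0, 1.57, -0.76], [-0.56, 0.34, 1.32, 0.29, 1.28, -0.96], [-0.75, 0.19, 1.59, 0.69, 1.11, -1.34], [-0.95, 0.16, 1.81, 1.15, 1.15, -1.81], [-1.0, 0.18, 1.85, 1.26, 1.19, -1.92]]
185 [[-0.44, 0.61, 0.94, 0.0, 1.6, -0.53], [-0.56, 0.33, 1.32, 0.22, 1.21, -0.69], [-0.71, 0.12, 1.66, 0.61, 0.92, -1.07], [-0.89, 0.04, 1.95, 1.22, 0.87, -1.69], [-0.93, 0.04, 2.01, 1.37, 0.91, -1.85]]
170 [[-0.48, 0.64, 0.89, 0.0, 1.61, -0.31], [-0.55, 0.32, 1.33, 0.14, 1.16, -0.41], [-0.65, 0.08, 1.71, 0.44, 0.76, -0.7], [-0.77, -0.06, 2.04, 1.23, 0.55, -1.51], [-0.81, -0.07, 2.12, 1.49, 0.57, -1.78]]
215 [[-0.38, 0.51, 1.09, 0.0, 1.54, -0.99], [-0.57, 0.34, 1.3, 0.33, 1.37, -1.22], [-0.78, 0.27, 1.49, 0.71, 1.31, -1.55], [-0.97, 0.3, 1.64, 1.07, 1.4, -1.9], [-1.01, 0.32, 1.67, 1.15, 1.44, -1.97]]
110 [[-0.64, 0.58, 0.98, -0.0, 1.58, 0.58], [-0.52, 0.33, 1.32, -0.24, 1.23, 0.75], [-0.36, 0.17, 1.61, -0.63, 0.97, 1.13], None, None]
```

```bash
python3 - <<'E'
from h import *
p=arm.sense()["position"]
arm.move_linear([p[0],p[1],.30],v=.3)
P,O=tool([*BAR,.22],TY); arm.move_pose(P,O)
print(arm.sense()["clock"])
save("wrist","w1.png"); 
pr=eyes.camera_params("wrist"); print(proj("wrist",[[*BAR,.097]],pr))
E
```

```text
3.725
[[277.79190548 199.01448144]]
```

View pics/w1.png

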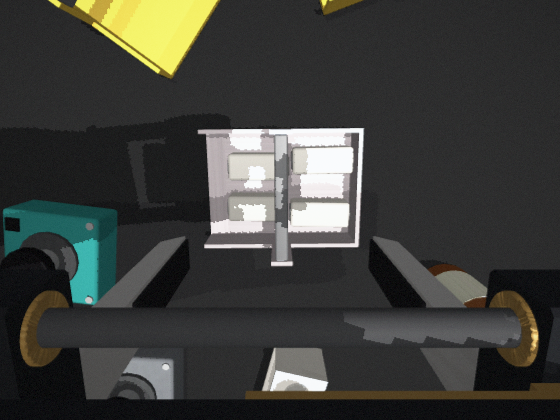

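The wrist view shows the bar aligned with the image vertical, at column ~282 and centred on row ~199. The predicted point was (278,199), so it is about 3 mm further to the rear. I'll apply that correction and grasp.

```bash
sed -i 's/BAR=np.array(\[.5545,.2535\])/BAR=np.array([.5574,.2543])/' h.py; python3 - <<'E'
from h import *
P,O=tool([*BAR,.085],TY); print(arm.move_linear(P,O,v=.15,guard=15))
arm.command_gripper(0.0,45)
s=arm.sense();print(s["clock"],s["position"],s["width"]*94,s["wrist_force"])
P,O=tool([*BAR,.115],TY);arm.move_linear(P,O,v=.08)
s=arm.sense();print(s["clock"],s["width"]*94,s["wrist_force"])
save("side","s2.png")
P,O=tool([*BAR,.30],TY);arm.move_linear(P,O,v=.15)
P,O=tilt(lip(z=.20),HY,0);
arm.move_linear(P,O,v=.17)
s=arm.sense();print(s["clock"],s["position"],s["width"]*94,s["wrist_force"])
save("side","s3.png");save("top","t3.png")
E
```

```text
False
6.2417 [0.55740143 0.25429801 0.08299576] 0.33599414235273184 [ 0.28055732 -0.08790036 -0.01862959]
6.7667 0.5413579836359448 [ 0.72496427 -0.3417743  -0.03494863]
11.2667 [ 0.63425273 -0.23467389  0.27612509] 0.5291330444045801 [ 0.63996387 -0.09060498  1.15220299]
```

View pics/s3.png

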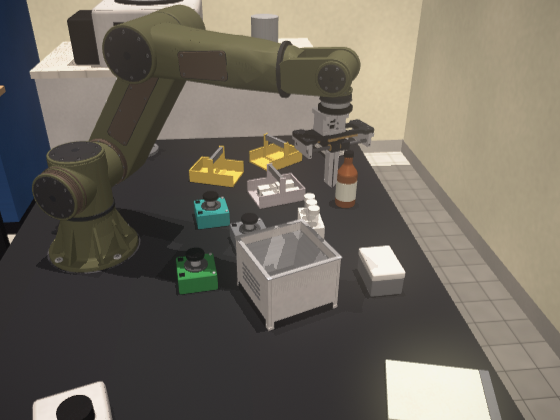

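View pics/t3.png

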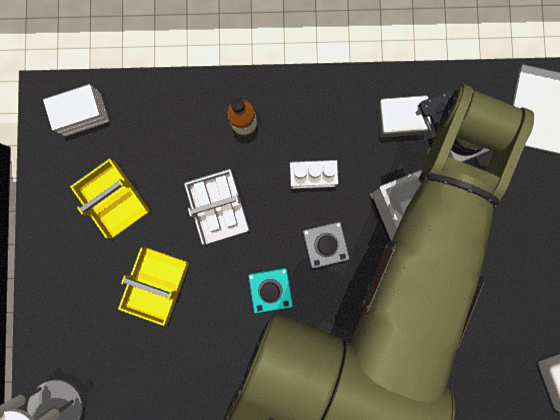

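View pics/s2.png

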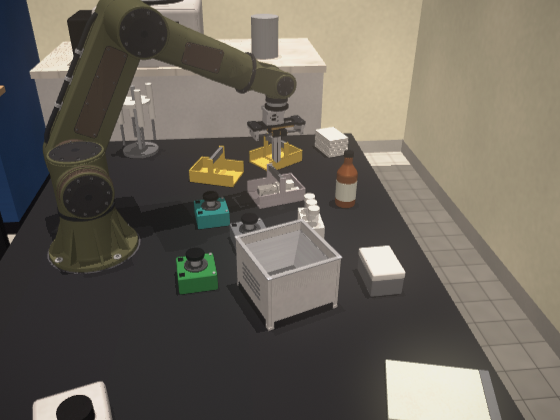

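```bash
python3 - <<'E'
from h import *
u=np.array([np.cos(TY),np.sin(TY),0]);v=np.array([-u[1],u[0],0])
for n,X in [("tip@s2",[.5574,.2543,.096]),("bar",[*BAR,.085]),("bar+y",np.r_[BAR,.085]+.058*v),("bar-y",np.r_[BAR,.085]-.058*v),("rack",[.634,.002,.117]),("key",[*KEY,.092])]:
  print(n,proj("side",[X]).round(0))
s=cv2.imread("pics/s2.png")[120:220,210:330];cv2.imwrite("pics/s2c.png",cv2.resize(s,None,fx=6,fy=6,interpolation=cv2.INTER_CUBIC))
E
```

```text
tip@s2 [[276. 170.]]
bar [[276. 173.]]
bar+y [[282. 181.]]
bar-y [[270. 166.]]
rack [[311. 201.]]
key [[249. 216.]]
```

View pics/s2c.png

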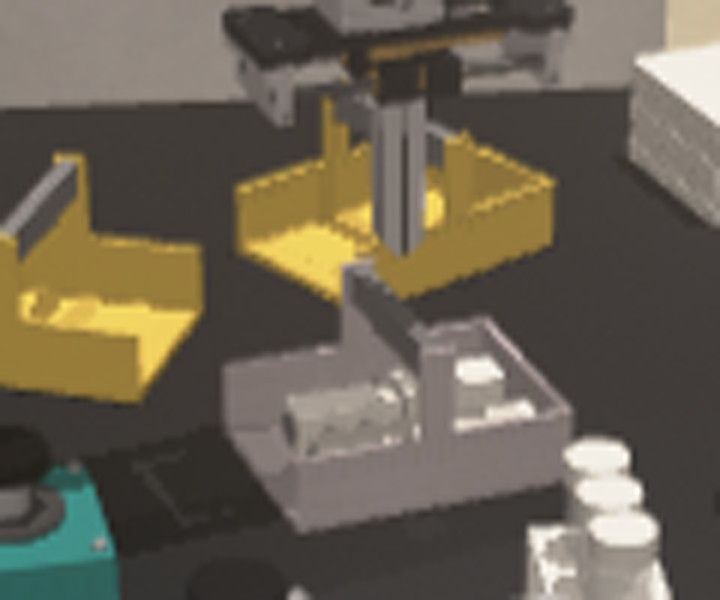

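```bash
python3 - <<'E'
from h import *
print(proj("side",[[.63425,-.23467,.259],[.17,-.523,.171],[.17-.0145,-.523+.0447,.171],[.17+.0145,-.523-.0447,.171]]).round(1))
for f,(x,y) in {"s3":(300,120),"side0":(60,240)}.items():
  s=cv2.imread(f"pics/{f}.png")[y:y+100,x:x+100];cv2.imwrite(f"pics/{f}c.png",cv2.resize(s,None,fx=6,fy=6,interpolation=cv2.INTER_CUBIC))
E
```

```text
[[328.9 197.4]
 [115.9 321.6]
 [112.2 306.6]
 [120.  337.9]]
```

View pics/s3c.png

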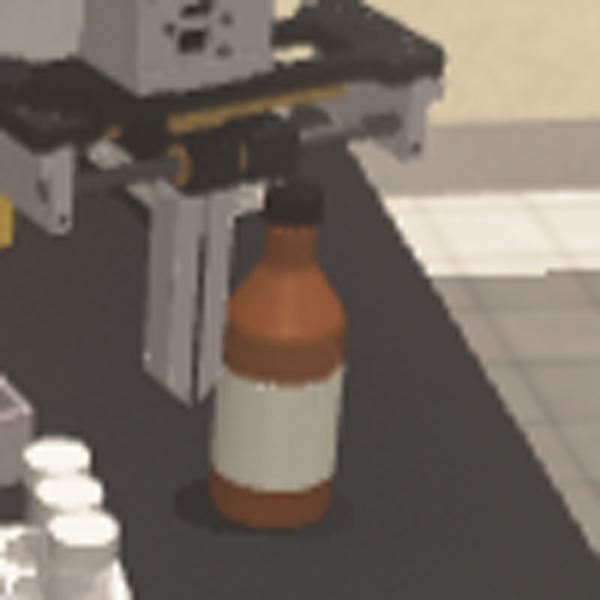

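View pics/side0c.png

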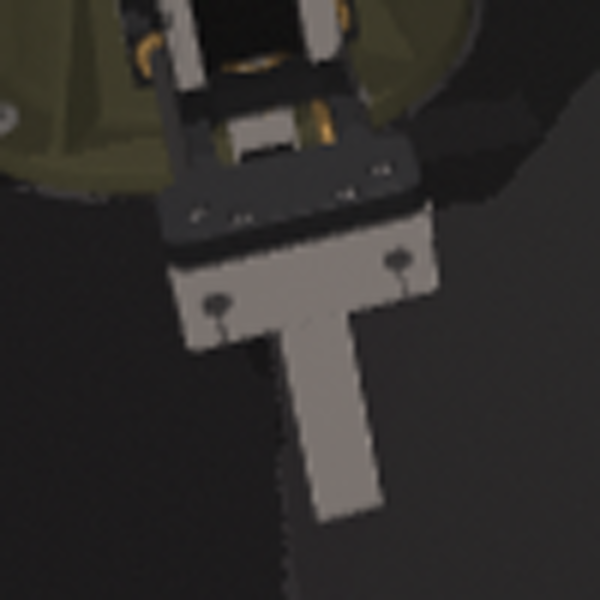

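```bash
python3 - <<'E'
from h import *
s=arm.sense();print(s["clock"],s["position"],s["tcp_rot"],s["qpos"].round(3) if hasattr(s["qpos"],'round') else s["qpos"])
save("side","s4.png");save("wrist","w4.png")
print(proj("side",[[.76,.174,0],[.76,.174,.19],[.634,-.235,.40],[.634,-.235,.55],[.634,-.235,.259]]).round())
P=eyes.camera_params("side");print(P["extrinsics"].round(3))
P=eyes.camera_params("wrist");print(P["extrinsics"].round(3)); print(proj("wrist",[[.634,-.235,.259],[.634,-.235,.276]],P))
E
```

```text
11.3667 [ 0.6342339  -0.23476237  0.2761486 ] [3.14145892e+00 7.27165898e-05 1.92014759e+00] [-0.409  0.562  0.954  0.     1.626 -0.758]
[[338. 204.]
 [342. 152.]
 [332. 143.]
 [336.  77.]
 [329. 197.]]
[[ 0.994 -0.046  0.098  0.395]
 [-0.108 -0.493  0.863 -1.296]
 [ 0.008 -0.869 -0.496  0.859]
 [ 0.     0.     0.     1.   ]]
[[ 0.94   0.332  0.077  0.613]
 [ 0.341 -0.916 -0.213 -0.174]
 [ 0.     0.226 -0.974  0.473]
 [ 0.     0.     0.     1.   ]]
[[277.21565195 233.46025024]
 [277.09917247 242.13538892]]
```

View pics/s4.png

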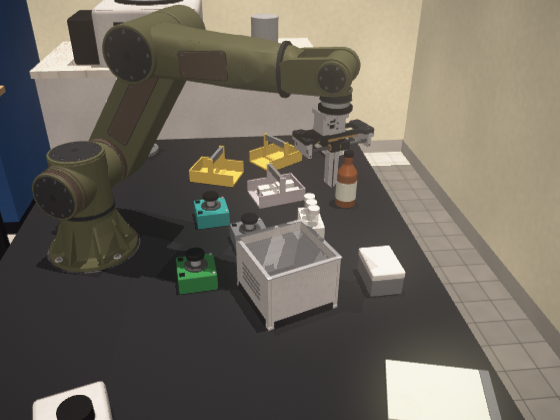

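View pics/w4.png

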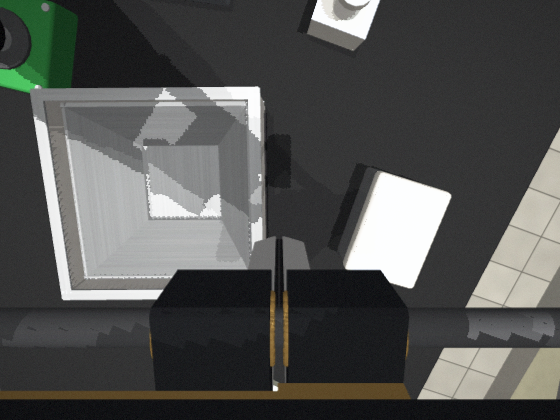

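The arm closed on nothing. In the side view (tip at row ~187 against a predicted 197) and the wrist view, the fingertips sit about 27 mm higher than the nominal tool frame says. The tray and sleeves haven't been disturbed. I'll retry with the TCP 27 mm lower. That is safe either way: if the nominal tips are right, they'd be at 41 mm, still above the sleeves.

```bash
python3 - <<'E'
from h import *
arm.command_gripper(1.0,45)
P,O=tool([*BAR,.17],TY); arm.move_pose(P+[0,0,.06],O)
print(arm.move_linear([*BAR,.057],v=.15,guard=12))
s=arm.sense();print(s["clock"],s["position"],s["wrist_force"])
save("side","s5.png")
c=cv2.imread("pics/s5.png")[120:220,210:330];cv2.imwrite("pics/s5c.png",cv2.resize(c,None,fx=6,fy=6,interpolation=cv2.INTER_CUBIC))
E
```

```text
False
16.0167 [0.55788063 0.25445186 0.05793644] [-0.11508454 -0.76777554  0.39789941]
```

View pics/s5c.png

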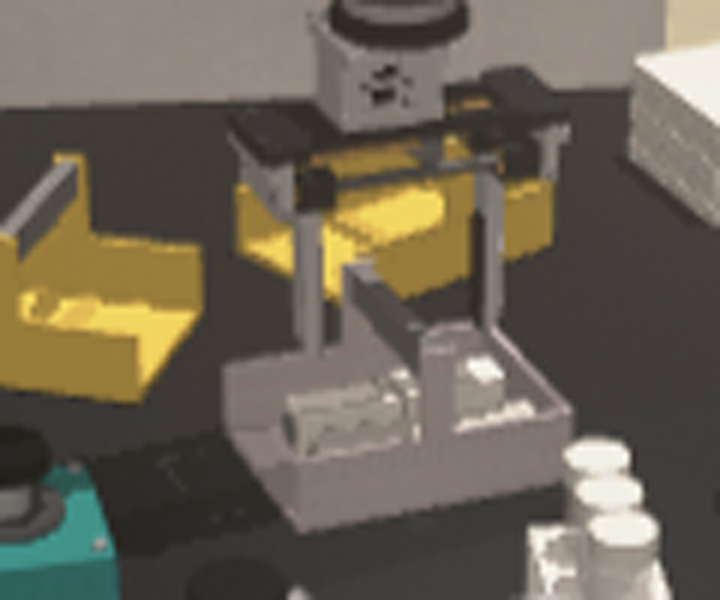

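```bash
python3 - <<'E'
from h import *
save("wrist","w5.png"); P=eyes.camera_params("wrist"); print(P["extrinsics"].round(3).tolist())
u=np.array([np.cos(TY),np.sin(TY),0]);v=np.array([-u[1],u[0],0]);B=np.r_[BAR,.085]
for n,X in [("bar ends top",[B+.058*v+[0,0,.012],B-.058*v+[0,0,.012]]),("tips nominal",[B+.047*u-[0,0,.044],B-.047*u-[0,0,.044]]),("tips +30mm",[B+.047*u-[0,0,.014],B-.047*u-[0,0,.014]])]:
  print(n,proj("wrist",X,P).round().tolist())
E
```

```text
[[0.964, 0.258, 0.061, 0.541], [0.265, -0.939, -0.218, 0.317], [0.001, 0.226, -0.974, 0.255], [0.0, 0.0, 0.0, 1.0]]
bar ends top [[277.0, 377.0], [276.0, 142.0]]
tips nominal [[200.0, 234.0], [353.0, 234.0]]
tips +30mm [[189.0, 250.0], [365.0, 250.0]]
```

View pics/w5.png

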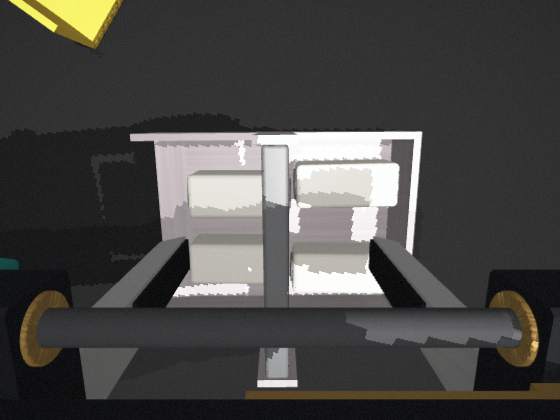

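The wrist view puts the bar top at (274,145)–(277,377). The prediction was (276,142)–(277,377), so the arm kinematics and bar pose are right. The pad tips at (187,239)/(372,239) are 185 px apart, which puts them at z≈0.075. The fingers really are 30–38 mm shorter than stated, so I'll go lower still, guarded.

```bash
python3 - <<'E'
from h import *
print(arm.move_linear([*BAR,.034],v=.06,guard=8))
s=arm.sense();print(s["clock"],s["position"],s["wrist_force"])
arm.command_gripper(0.0,45)
s=arm.sense();print(s["clock"],s["position"],s["width"]*94,s["wrist_force"])
save("side","s6.png");save("wrist","w6.png")
E
python3 -c "
import cv2
c=cv2.imread('pics/s6.png')[120:220,210:330];cv2.imwrite('pics/s6c.png',cv2.resize(c,None,fx=6,fy=6,interpolation=2))"
```

```text
False
16.65 [0.55731567 0.25428339 0.03373175] [-0.59416321  0.22682913 -0.14919891]
17.875 [0.55729983 0.25428051 0.03396799] 11.703201398436564 [-1.79799999 -0.24916492  1.29760617]
```

View pics/s6c.png

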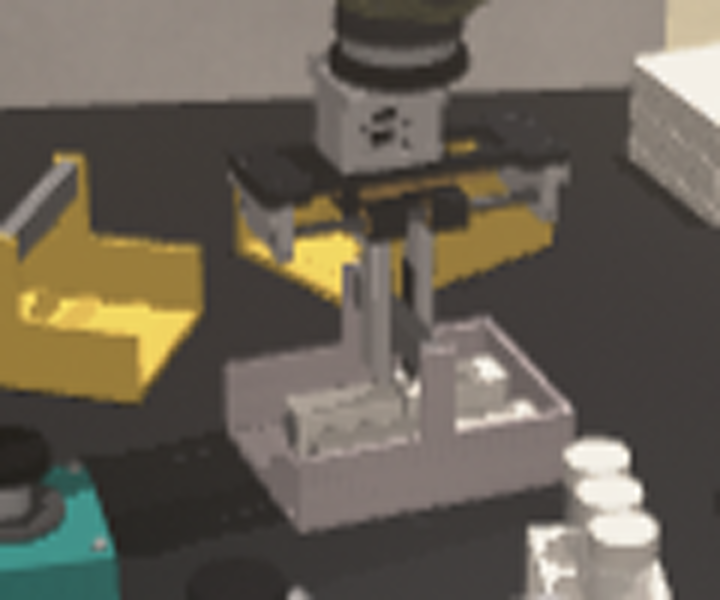

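View pics/w6.png

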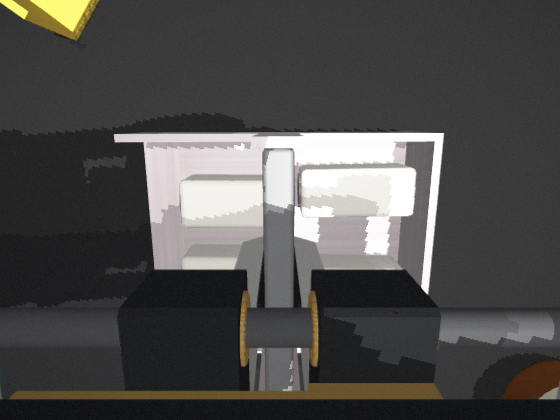

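Gripped: width is 11.7 mm on the 12 mm bar, and both views show the fingers either side of it. The bar centre sits 51 mm behind the nominal TCP, so I'll update the transform, check IK, lift and carry.

```bash
sed -i 's/Q.apply(\[0,0,.002\])/Q.apply([0,0,.051])/' h.py; python3 - <<'E'
from h import *
for t in range(0,66,13):
  q=arm.ik(*tilt(lip(),HY,np.radians(t)));print(t,None if q is None else q.round(2))
P,O=tool([*BAR,.12],TY);arm.move_linear(P,O,v=.08)
s=arm.sense();print(s["clock"],s["width"]*94,s["wrist_force"])
P,O=tool([*BAR,.30],TY);arm.move_linear(P,O,v=.15)
P,O=tilt(lip(z=.20),HY,0)
arm.move_linear(P,O,v=.17)
s=arm.sense();print(s["clock"],s["position"],s["width"]*94,s["wrist_force"])
save("side","s7.png")
E
```

```text
0 [-0.41  0.58  1.09  0.    1.47 -0.76]
13 [-0.49  0.45  1.26  0.18  1.28 -0.88]
26 [-0.58  0.34  1.43  0.4   1.13 -1.06]
39 [-0.69  0.26  1.58  0.69  1.03 -1.32]
52 [-0.8   0.22  1.72  1.01  1.02 -1.63]
65 [-0.9   0.24  1.83  1.3   1.1  -1.94]
18.5667 11.829459374670583 [-0.32659332  0.01590318 -5.43874803]
22.9833 [ 0.63426534 -0.23463813  0.22709899] 11.924242625635795 [ 0.1492804  -0.98355859 -4.90975852]
```

View pics/s7.png

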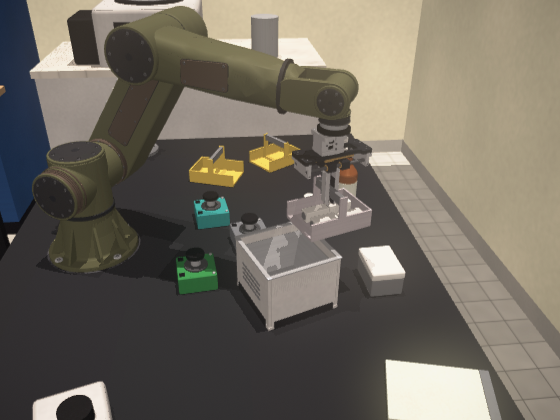

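The tray hangs level with its sleeves, its front edge over the hopper's rear half. Now tipping about the lip in steps.

```bash
python3 - <<'E'
from h import *
for t in (12,24,36,46):
  P,O=tilt(lip(z=.185),HY,np.radians(t));arm.move_linear(P,O,v=.08)
  s=arm.sense();print(t,s["clock"],s["width"]*94,s["wrist_force"].round(2))
save("side","s8.png")
for t in (54,61):
  P,O=tilt(lip(z=.185),HY,np.radians(t));arm.move_linear(P,O,v=.08)
arm.pause(.4)
s=arm.sense();print(t,s["clock"],s["width"]*94,s["wrist_force"].round(2))
save("side","s9.png")
E
```

```text
12 23.3917 11.813938932971407 [-0.03  1.21 -3.95]
24 23.7667 11.928093177887261 [-0.36 -0.79 -4.09]
36 24.1417 11.366137231447007 [ 0.15  0.45 -2.63]
46 24.4833 11.660441520832395 [ 0.21  0.27 -1.56]
61 25.525 11.909898616605632 [ 0.44  0.39 -2.93]
```

View pics/s8.png

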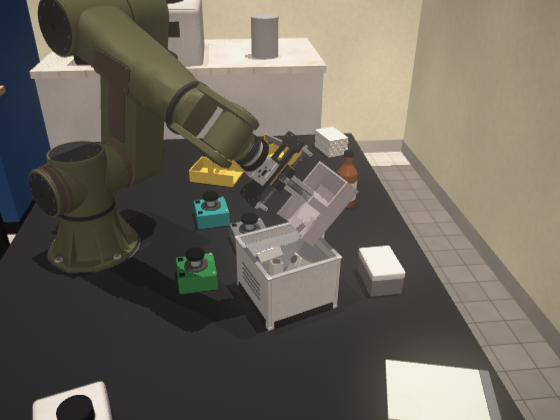

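View pics/s9.png

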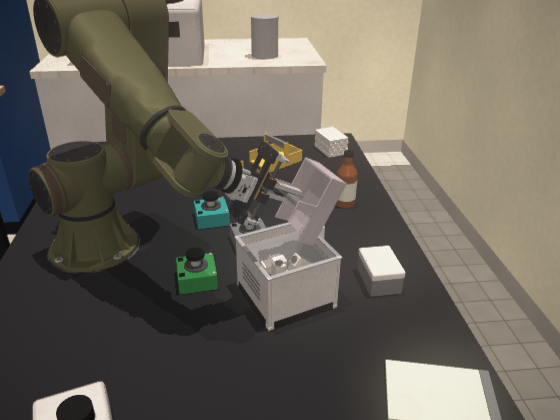

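The load has dropped to about 2.9 N, close to the empty tray's 2.45 N, and sleeves are visible in the hopper. I'll level the tray, carry it back and check the hopper from above.

```bash
python3 - <<'E'
from h import *
for t in (45,30,15,0):
  P,O=tilt(lip(z=.20),HY,np.radians(t));arm.move_linear(P,O,v=.15)
save("wrist","w10.png")
P,O=tool([*BAR,.30],TY);arm.move_linear(P,O,v=.25)
s=arm.sense();print(s["clock"],s["width"]*94,s["wrist_force"].round(2))
save("top","t10.png")
c=cv2.imread("pics/t10.png")[145:275,360:500];cv2.imwrite("pics/t10c.png",cv2.resize(c,None,fx=4,fy=4,interpolation=cv2.INTER_CUBIC))
E
```

```text
29.4833 11.954404140417415 [ 0.37 -0.02 -3.06]
```

View pics/t10.png

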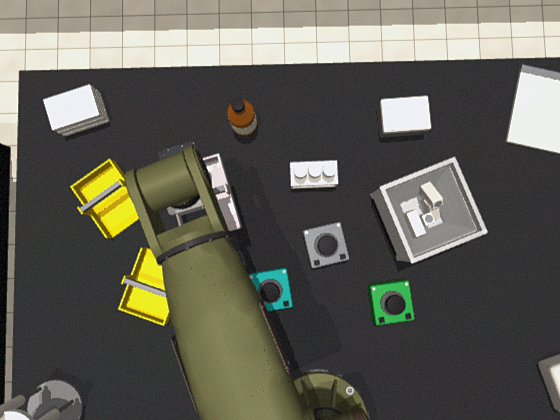

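View pics/t10c.png

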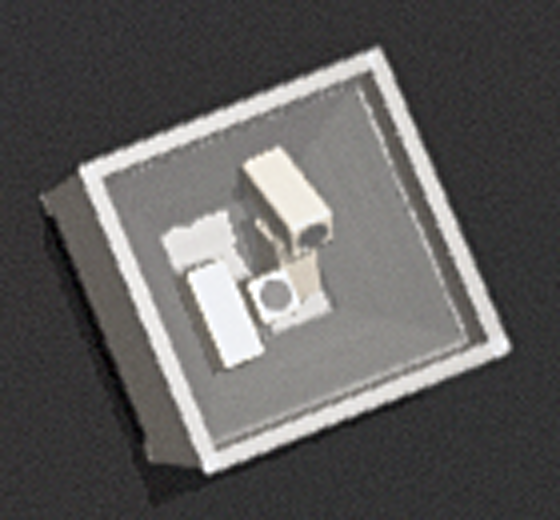

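View pics/w10.png

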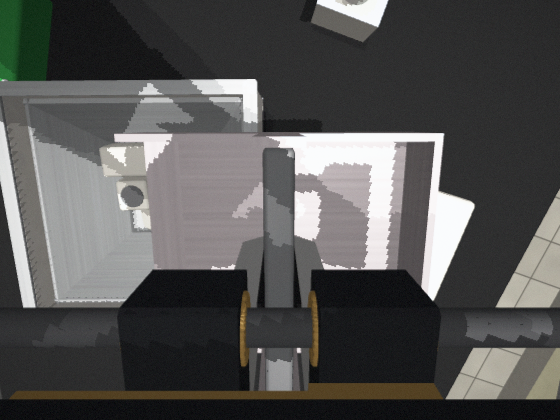

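Three sleeves are clearly visible in the hopper, and what looks like part of a fourth shows under the tilted one. The visible tray floor is empty. I'll set the tray down at its old spot and check.

```bash
python3 - <<'E'
from h import *
P,O=tool([*BAR,.10],TY);arm.move_linear(P,O,v=.15)
P,O=tool([*BAR,.0835],TY);print(arm.move_linear(P,O,v=.03,guard=5))
s=arm.sense();print(s["clock"],s["position"],s["wrist_force"].round(2))
arm.command_gripper(1.0)
P,O=tool([*BAR,.24],TY);arm.move_linear(P,O,v=.2)
s=arm.sense();print(s["clock"],s["wrist_force"].round(2))
save("wrist","w11.png")
arm.command_gripper(0.0,20)
arm.move_pose([KEY[0],KEY[1],.16],[np.pi,0,np.radians(90)])
s=arm.sense();print(s["clock"],s["position"],s["wrist_force"].round(2),s["qpos"].round(2))
save("wrist","w12.png");save("top","t12.png");save("side","s12.png")
P=eyes.camera_params("wrist");print(proj("wrist",[[*KEY,.092],[*KEY,.139],[*KEY,.143],[*KEY,.181]],P).round(0), P["extrinsics"].round(3).tolist())
E
```

```text
True
31.5167 [0.55718132 0.25421427 0.03383103] [-0.44 -0.52  4.37]
33.75 [ 0.03 -0.38 -0.19]
36.375 [ 0.45061803 -0.02545043  0.16025347] [-0.61  0.12 -0.15] [-0.14  0.11  1.82  0.    1.21 -0.14]
[[277. 215.]
 [277. 233.]
 [277. 235.]
 [276. 257.]] [[1.0, 0.001, 0.0, 0.451], [0.001, -0.974, -0.226, 0.04], [0.0, 0.226, -0.974, 0.357], [0.0, 0.0, 0.0, 1.0]]
```

View pics/w11.png

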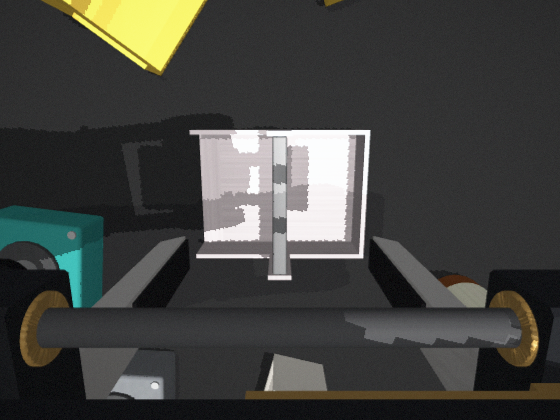

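View pics/w12.png

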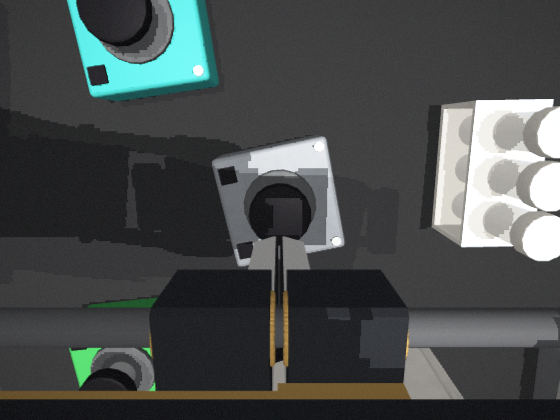

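View pics/t12.png

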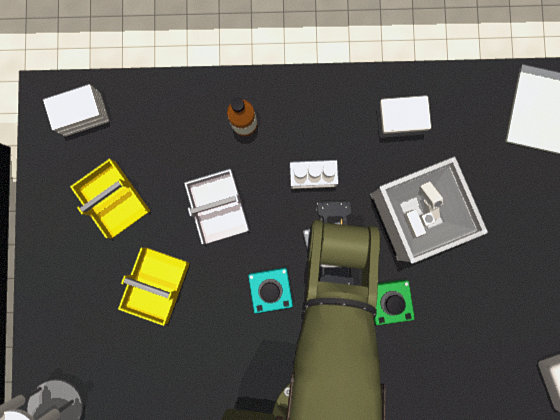

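View pics/s12.png

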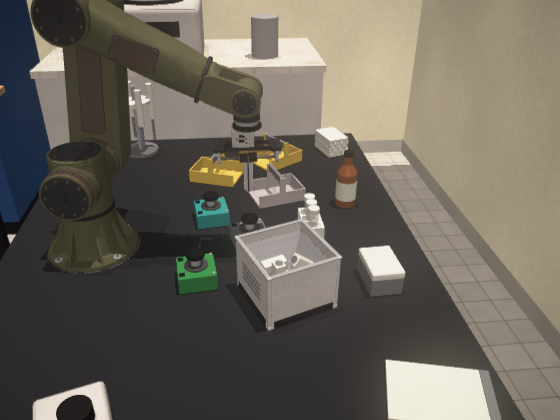

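The tray is upright and empty (w11), at its old place. The key cap is centred under the closed fingertips at about (280,207). Now I'll press slowly with a 7 N guard, between the 4 N click stop and the 13 N latch.

```bash
python3 - <<'E'
from h import *
g=arm.move_linear([KEY[0],KEY[1],.088],v=.1,guard=4)
f0=arm.sense()["wrist_force"][2]
r=arm.move_linear([KEY[0],KEY[1],.052],v=.008,guard=7)
s=arm.sense();print(g,r,f0,s["clock"],s["position"],s["wrist_force"].round(2))
arm.pause(.1);s=arm.sense();print(s["clock"],s["position"],s["wrist_force"].round(2))
E
```

```text
False True 1.130692232896547 39.9417 [ 0.45006551 -0.02600763  0.06707715] [-1.2   0.61  4.63]
40.0417 [ 0.45002861 -0.02600827  0.06704815] [-0.84 -0.11  4.59]
```

```bash
python3 - <<'E'
from h import *
def F(n=8):
    a=[]
    for _ in range(n): arm.pause(.02); a.append(arm.sense()["wrist_force"][2])
    return np.mean(a),np.std(a)
print(F())
z=arm.sense()["position"][2]
arm.move_linear([*KEY,z-.0005],v=.01); print(F(),arm.sense()["position"],arm.sense()["clock"])
save("side","s13.png")
E
```

```text
(np.float64(5.003943530794496), np.float64(0.6310775457163271))
(np.float64(9.0534459962519), np.float64(0.47546798018448044)) [ 0.45015525 -0.02601089  0.06695171] 40.5583
```

The 0.5 mm step added 4 N, so the finger is against the hard stop of the first click, at 9 N and below the 13 N latch. I'll complete the one-second hold, press through to the dead stop and let go.

```bash
python3 - <<'E'
from h import *
arm.pause(.5)
s=arm.sense();z=s["position"][2];print(s["clock"],z,s["wrist_force"][2])
r=arm.move_linear([*KEY,z-.014],v=.012,guard=18)
s=arm.sense();print(r,s["clock"],s["position"],s["wrist_force"].round(2),"drop mm",1e3*(z-s["position"][2]))
arm.pause(.2)
arm.move_linear([*KEY,.15],v=.12)
j=arm.sense()["qpos"].copy(); j[0]-=.9; j[1]-=.2; arm.move_j(j)
s=arm.sense();print(s["clock"],s["position"],s["wrist_force"].round(2))
save("top","t14.png");save("side","s14.png")
c=cv2.imread("pics/t14.png")[150:275,300:500];cv2.imwrite("pics/t14c.png",cv2.resize(c,None,fx=4,fy=4,interpolation=2))
c=cv2.imread("pics/s14.png")[180:290,160:300];cv2.imwrite("pics/s14c.png",cv2.resize(c,None,fx=5,fy=5,interpolation=2))
E
```

```text
41.1083 0.06693206831691437 8.243817832881316
True 41.8333 [ 0.45033856 -0.02604239  0.05994568] [-7.19  0.16 15.09] drop mm 6.986390894237977
44.425 [ 0.26238722 -0.37250557  0.23949944] [-0.97  0.77  0.56]
```

View pics/s14c.png

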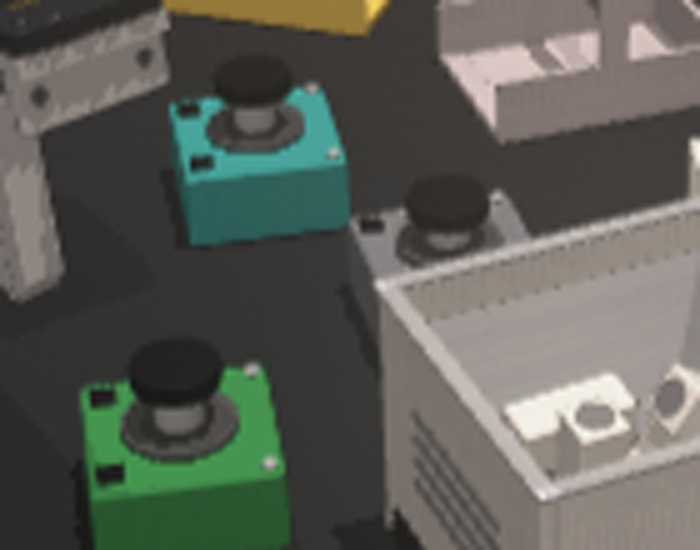

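View pics/t14.png

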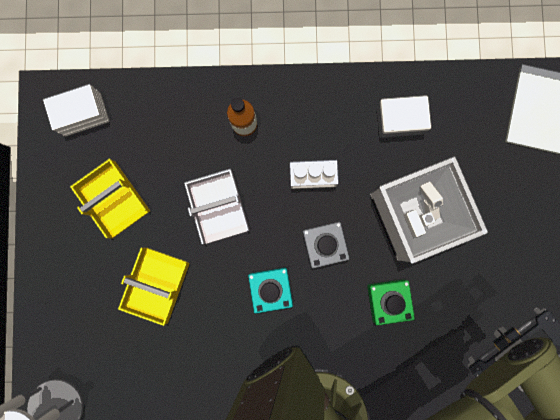

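View pics/t14c.png

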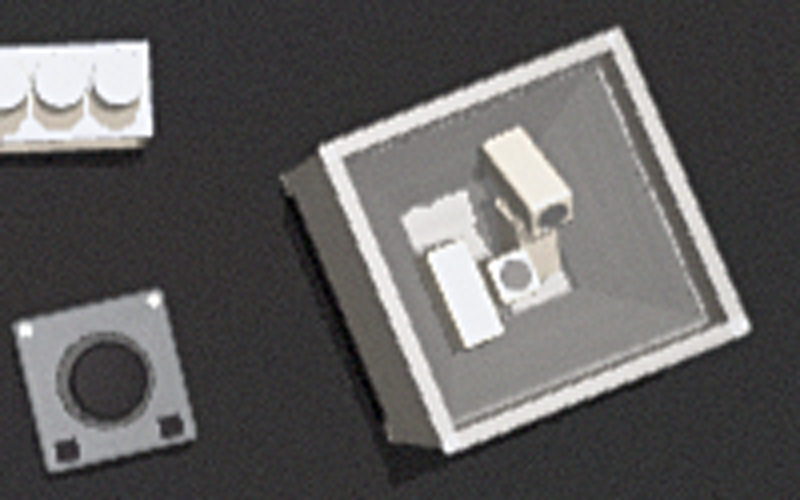

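```bash
python3 - <<'E'
import cv2
c=cv2.imread("pics/s14.png")[200:330,220:440];cv2.imwrite("pics/s14d.png",cv2.resize(c,None,fx=3.6,fy=3.6,interpolation=2))
E
```

```text
(no output)
```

View pics/s14d.png

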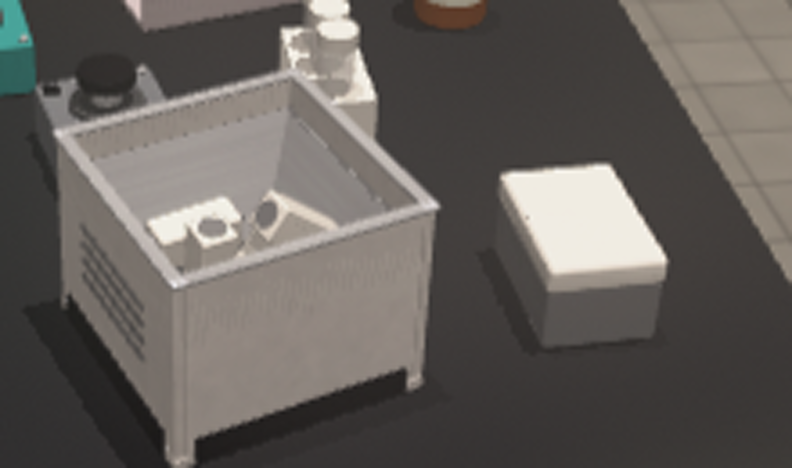

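I'll take one wrist view over the hopper to count the sleeves before handing in.

```bash
python3 - <<'E'
from h import *
arm.move_pose([.46,-.33,.30],[np.pi,0,np.radians(20)])
save("wrist","w15.png");print(arm.sense()["clock"])
E
```

```text
45.4417
```

View pics/w15.png

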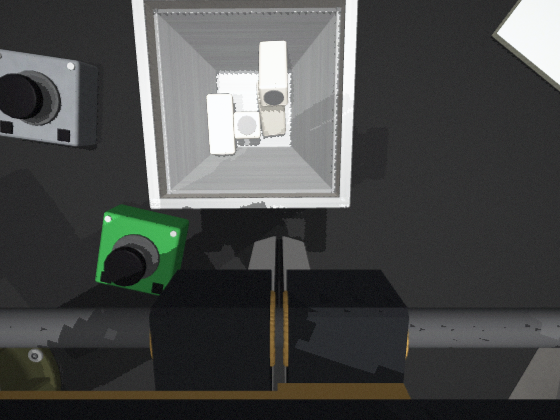

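All four sleeves are in the hopper: (220,123), (246,125), (273,72), and the fourth below that at (272,120). The robot is touching nothing, so I'm handing in.

```bash
python3 -c "
from workcell import arm
arm.job_done();print(arm.sense()['clock'])"
```

```text
the job is handed in; nothing more can be done
the job is handed in; nothing more can be done
```

The job is done and was handed in at about 45.5 s of the 72 s limit; no verdict is reported.

- **First grasp:** It closed on nothing. The fingertips sit about 17 mm behind the TCP rather than 17 mm ahead as stated. I made a trip over the hopper before noticing, but nothing was touched. I then gripped about 50 mm lower, and the gripper read 11.7 mm on the 12 mm bar.
- **Tray and sleeves:** I tipped the tray into the hopper to 61° and set it back upright at its old spot. The wrist view shows the tray empty. All four sleeves are in the hopper, the fourth partly hidden under another.
- **Key:** I pressed to the first click and a 0.5 mm test push confirmed the hard stop, rising from 5 to 9 N, below the 13 N latch. I held there for about 1.2 s, then pressed through. The second stage moved 7.0 mm to the dead stop. Afterwards the cap stands visibly lower than on the look-alike boxes.
- **Bystanders:** The tube rack, bottle and tip box look unmoved in the top view, and the arm ended clear of everything.

The lifted load read a little heavy throughout: about 5 N full and 3 N empty, against 4 and 2.45 N expected. I put that down to sensor noise.

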